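# Casino night: push the lost plaque into the bank's chute

## Robot

A 6-joint arm with a two-finger parallel gripper is mounted at the origin on the work surface. World frame = base frame: x ahead of the robot, y to its left, z up, the work surface at z = 0. Lengths are in m, angles in rad, forces in N, time in s.
With the tool pointing down it reaches from about 0.35 to 0.875 m from the base axis. Payload 4.2 kg.
Tool frame: the origin (TCP) lies on the centre line of the jaws, within the pads' length; the fingertips stand 19 mm ahead of it and the grasp point (between the pads) is the TCP (finger_overhang is the distance from the TCP to the fingertips, in m); x points along the fingers, y is the direction in which the jaws open and shut, and the axes are right-handed (so a half turn about x gives the same grasp; the last joint's range is limited). The gripper opens to 85 mm and grips with 20 to 120 N. Pads are 22 mm wide; open, the fingers measure 114 mm over their backs; the gripper's body (76 mm by 85 mm) begins 54 mm behind the grasp point. The pads swing forward as they close: fully open they stand 13 mm farther back than shut.
Start: joints at [0.259, 0.385, 0.008, 0, -1.194, -0.259], TCP at [0.625, 0, 0.25] pointing down, gripper open.
Joint ranges: [-3.14, 3.14], [-1.21, 2.06], [-1.07, 1.41], [-3.16, 2.05], [-2.99, -0.16], [-3.1, 3.1]. Speed limits (rad/s): [2.79, 2.79, 3.14, 3.14, 3.14, 3.14].

## Interface

Orientations are given as a unit quaternion [x, y, z, w].
In Python, from rig import * gives the robot as it stands.
- The arm moves only by the tool send_rows, never from a script. Its argument "series" is text: rows parted by semicolons, each of 4 numbers parted by spaces: the shift along the tool's x, y, z in m, then the turn about the tool's x in rad. A call has 1 to 5 rows; each row is the pose to reach, as a shift and turn from the pose commanded when the call began, along the tool's axes at that moment; what a row does not reach only later rows make up. A row lasts 1/8 s, in which the tool goes at most 62.5 mm and 10.7 degrees, less where a joint would pass 70% of its speed; a pose out of reach is approached as far as the arm can. A call with a gripper value outside its range is refused whole. "grip" is the closure, from -1 (fully open) to 1 (shut), so that 0 is half open, set as the call begins (left out, the last holds). The fingers move at their own pace and stop on an object; the grip force is fixed at half the most. Time passes only in rows, so rows that repeat a pose let the fingers close. It gives the time, the measured TCP pose, the force and the opening at its end, in the units of the state.
- get_state(): the state, without advancing time (a new reading comes with each control period).
- get_image(name): name is "scene" or "side" or "wrist"; returns the picture (480x640x3 uint8, red, green, blue); there is no depth.
- camera_info(name): a dict with "intrinsics" (3x3 intrinsics, pixels), "extrinsics" (4x4, takes a point from camera to world coordinates); the wrist camera has in their place "hand_eye" (4x4, takes a point from camera to tool coordinates, whose origin is the TCP and whose axes are the tool frame's). Camera axes: x right, y up, looking along -z (the intrinsics and any distortion apply to the point x, -y, -z); pixel columns grow to the right and rows downward; lengths in m; the calibration is good to about 2 mm. A picture is of the moment at which its call begins: read the wrist's pose just before it. camera_info takes no time and is no camera call.
- hand_in(): hands the job in, once; it reports no verdict.
The state is a dict: "clock": time; "q": joint angles; "dq": joint speeds; "effort": joint torques, N m; "eef_pos": TCP position; "tool_rot": TCP orientation; "ft_force": force on the tool from outside, world axes, zero at the start; "ft_torque": the same for the moment, N m; "opening": finger opening in m.
Only numpy, scipy, OpenCV 4.12 (cv2) and the standard library are available. Lean on these libraries where they do the work, as an engineer would, in place of code of your own. Each camera call takes 0.05 s, during which the arm holds its last target.

## Task

The red plaque on the green shelf has lost its bet: push it over the shelf's open edge so that it drops into the metal chute and comes to rest in the tray at the bottom. Push it along the shelf, do not pick it up, and leave the blue and yellow plaques where they lie.

Things in the scene. Friction and masses are not known exactly. Their poses are not given: they have to be found in the camera images.
- stand: Fixed stand: level green shelf, top 100 mm up, no rims, x -190 to 0 mm, y -190 to 190; metal chute as wide beyond its open edge at x = 0: 50 deg slope from 82 mm high to a tray floor 8 mm high, 60 mm walls, end wall at x = 162. Origin: on the table under the middle of that edge; x points out over the chute (push direction), y along the edge. One plaque in each of 3 lanes (y about -115, 0, 115), any order.
- red_plaque: The red plaque, a flat plastic gaming piece 45 (its x) x 60 (its y) x 14 mm (thick, z) with a white frame line, about 45 g. Origin: centre of its underside. This is the one to push. Starts flat on the shelf, centre 50 to 105 mm behind the edge, x within 0.2 rad of the stand's x.
- blue_plaque: The blue plaque, a flat plastic gaming piece 45 (its x) x 60 (its y) x 14 mm (thick, z) with a white frame line, about 45 g. Origin: centre of its underside. Leave it alone. Starts flat on the shelf, centre 50 to 105 mm behind the edge, x within 0.2 rad of the stand's x.
- yellow_plaque: The yellow plaque, a flat plastic gaming piece 45 (its x) x 60 (its y) x 14 mm (thick, z) with a white frame line, about 45 g. Origin: centre of its underside. Leave it alone. Starts flat on the shelf, centre 50 to 105 mm behind the edge, x within 0.2 rad of the stand's x.

How it is judged:
By the outcome, as a careful person would: the job done as asked, in the order asked, and still so for the second after the job is handed in, with the robot touching nothing.
It also fails if it takes over 29 s, if anything falls off the work surface, if the arm or the gripper's body presses on something with over 40 N, if the wrist force passes 120 N, or if a joint passes its speed limit or range.

## Working session

There is one attempt and no reset: what is moved stays moved. The work goes in short steps, Python scripts to look and compute and a tool call to move; the robot and the scene stay as the last step left them, time stands still between calls to the robot, and variables do not carry over. Pictures are saved under pics/ and viewed, and the job is handed in when it is done.

Besides the shell and the picture viewer there is one more tool, called after "Request:" as name(argument=value, ...), one argument or row to a line, values as JSON. send_rows: Moves the arm, as the interface text tells. Its arguments: {"type":"object","properties":{"series":{"type":"string"},"grip":{"type":"number"}},"required":["series"]}

```bash
mkdir -p pics
python3 - <<'E'
from rig import *
import cv2,numpy as np
s=get_state();print(s['clock'],s['eef_pos'],s['tool_rot'],s['opening'],s['ft_force'])
for n in ["scene","side"]:
    im=np.array(get_image(n));cv2.imwrite(f'pics/{n}1.png',im[:,:,::-1])
    print(n,camera_info(n))
E
```

```text
0.0 [6.24434060e-01 2.97022903e-05 2.49174203e-01] [-0.49940287  0.50064651  0.50050617  0.49944311] 0.08567135094358709 [ 0.94876812 -0.00697379 -0.07362589]
scene {'intrinsics': array([[594.6361204 ,   0.        , 324.5026722 ],
       [  0.        , 594.6361204 , 231.89018195],
       [  0.        ,   0.        ,   1.        ]]), 'extrinsics': array([[-7.65363349e-01, -4.99985196e-01,  4.05257631e-01,
         9.12392500e-01],
       [ 6.43598417e-01, -5.94434475e-01,  4.82108632e-01,
         4.50777653e-01],
       [-1.48072362e-04,  6.29811447e-01,  7.76748041e-01,
         7.23074631e-01],
       [ 0.00000000e+00,  0.00000000e+00,  0.00000000e+00,
         1.00000000e+00]])}
side {'intrinsics': array([[511.73852519,   0.        , 320.29513931],
       [  0.        , 511.73852519, 230.7157068 ],
       [  0.        ,   0.        ,   1.        ]]), 'extrinsics': array([[ 0.80283241,  0.38147533, -0.45818849,  0.25105984],
       [-0.59597683,  0.49223879, -0.6344388 , -0.38739993],
       [-0.0164846 ,  0.78241776,  0.62253571,  0.53406635],
       [ 0.        ,  0.        ,  0.        ,  1.        ]])}
```

View pics/scene1.png

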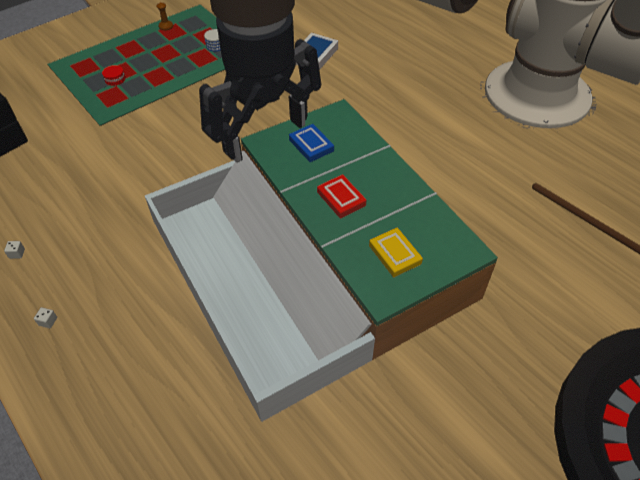

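View pics/side1.png

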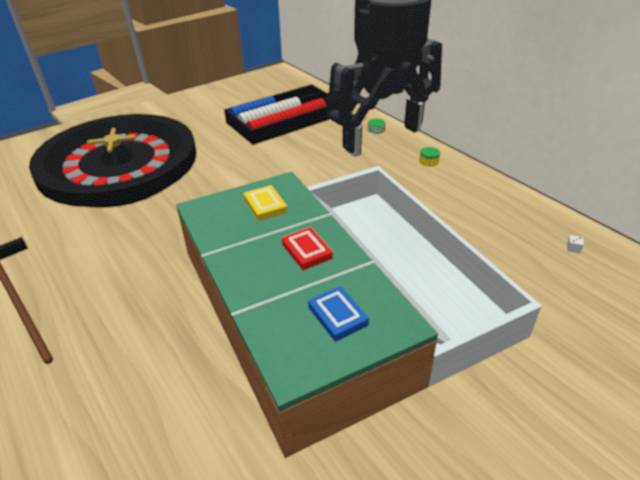

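Both views show red in the middle lane (scene about 341,195; side 307,247), blue at scene (312,142) and yellow at (396,250). Next I measure them.

```bash
cat > h.py <<'E'
from rig import *
import cv2,numpy as np
from scipy.spatial.transform import Rotation as R
def ray(n,uv,z):
    c=camera_info(n);K=c['intrinsics'];T=c['extrinsics']
    uv=np.atleast_2d(np.float64(uv))
    d=np.c_[(uv[:,0]-K[0,2])/K[0,0],-(uv[:,1]-K[1,2])/K[1,1],-np.ones(len(uv))]@T[:3,:3].T
    o=T[:3,3];return o+d*((z-o[2])/d[:,2])[:,None]
def masks(im):
    h=cv2.cvtColor(im,cv2.COLOR_RGB2HSV);H,S,V=cv2.split(h)
    m={'red':((H<6)|(H>174))&(S>170)&(V>90),'blue':(H>105)&(H<125)&(S>150)&(V>60),'yellow':(H>19)&(H<30)&(S>170)&(V>120),
     'green':(H>60)&(H<90)&(S>80)&(V>40)}
    return {k:(v*255).astype(np.uint8) for k,v in m.items()}
E
python3 - <<'E'
from h import *
cen={'scene':{'red':(341,195),'blue':(312,142),'yellow':(396,250)},'side':{'red':(307,247),'blue':(338,313),'yellow':(265,202)}}
for n in cen:
    im=cv2.imread(f'pics/{n}1.png')[:,:,::-1].copy();m=masks(im)
    # green shelf
    cs,_=cv2.findContours(cv2.morphologyEx(m['green'],cv2.MORPH_CLOSE,np.ones((5,5))),0,2)
    c=[c for c in cs if cv2.pointPolygonTest(cv2.convexHull(c),cen[n]['red'],False)>0]
    c=max(c,key=cv2.contourArea);hu=cv2.convexHull(c)
    ap=cv2.approxPolyDP(hu,6,True)[:,0];print(n,'shelf px',ap.tolist());print(ray(n,ap,.1)[:,:2].round(4).tolist())
    for k,p in cen[n].items():
        cs,_=cv2.findContours(m[k],0,2)
        c=[c for c in cs if abs(c[:,0].mean(0)-p).max()<30]
        pts=np.vstack(c)[:,0]
        hu=cv2.convexHull(pts)[:,0]
        # white frame contour: inner region, lies on top face
        w=ray(n,pts,.114)[:,:2]
        r=cv2.minAreaRect((w*1000).astype(np.float32));print(k,'outer(z.114)',r)
        hsv=cv2.cvtColor(im,cv2.COLOR_RGB2HSV);f=np.zeros(im.shape[:2],np.uint8);cv2.fillConvexPoly(f,hu,255)
        f=cv2.erode(f,np.ones((3,3)))
        wm=((hsv[:,:,1]<(120))&(f>0)); ys,xs=np.nonzero(wm)
        r=cv2.minAreaRect((ray(n,np.c_[xs,ys],.114)[:,:2]*1000).astype(np.float32));print('   white',len(xs),r)
E
```

```text
scene shelf px [[241, 139], [344, 100], [496, 258], [377, 323]]
[[0.5671, -0.1604], [0.383, -0.1291], [0.4445, 0.2414], [0.6297, 0.2123]]
red outer(z.114) ((534.2466430664062, 37.345855712890625), (66.00283813476562, 48.0329704284668), 82.94182586669922)
   white 179 ((531.0167236328125, 33.01552963256836), (44.24431610107422, 29.25570297241211), 82.66426849365234)
blue outer(z.114) ((498.639892578125, -73.49946594238281), (67.85380554199219, 48.1872444152832), 83.98397064208984)
   white 206 ((494.027587890625, -79.04483032226562), (46.80556106567383, 30.106157302856445), 84.15029907226562)
yellow outer(z.114) ((543.427978515625, 155.48977661132812), (64.53160858154297, 44.46006393432617), 79.34998321533203)
   white 211 ((542.0150756835938, 152.38165283203125), (44.51082992553711, 29.230003356933594), 79.21892547607422)
side shelf px [[292, 173], [436, 334], [279, 409], [177, 205]]
[[0.6228, 0.2009], [0.5625, -0.1658], [0.3776, -0.1392], [0.4405, 0.2323]]
red outer(z.114) ((526.43310546875, 24.70871353149414), (67.69817352294922, 46.69184112548828), 82.95501708984375)
   white 292 ((530.1883544921875, 30.73307228088379), (47.02215576171875, 31.261737823486328), 83.01190948486328)
blue outer(z.114) ((489.9280700683594, -85.78594970703125), (64.65093231201172, 46.41834259033203), 83.82955932617188)
   white 484 ((493.357421875, -81.16887664794922), (47.15303421020508, 31.957805633544922), 83.84619903564453)
yellow outer(z.114) ((537.13330078125, 141.89454650878906), (70.73692321777344, 45.56498718261719), 79.78953552246094)
   white 219 ((541.21142578125, 149.9834442138672), (47.806175231933594, 31.18562889099121), 79.22693634033203)
```

Run:
```python
from h import *
s=get_state();M=R.from_quat(s['tool_rot']).as_matrix();print(M.round(3))
a=-np.deg2rad(9.5);X=np.array([np.cos(a),np.sin(a),0]);Y=np.array([-X[1],X[0],0])
E=np.array([.5955,.022,0]);
for k,p in dict(red=(.5306,.0319,0),blue=(.4937,-.080,0),yellow=(.5416,.1512,0)).items():
    d=np.array(p)-E;print(k,d@X,d@Y)
red=np.array([.5306,.0319,0]);t=red-X*(.0225+.011+.022);t[2]=.19
print(t,M.T@(t-s['eef_pos']))
```

```text
[[-0.002 -1.     0.   ]
 [-0.     0.     1.   ]
 [-1.     0.002 -0.   ]]
red -0.06564390683778709 -0.0009473621651394008
blue -0.08356901843870104 -0.1174029776334146
yellow -0.07448494460005639 0.11853203376271977
[0.47586115 0.04106014 0.19      ] [0.05960877 0.14854008 0.04101192]
```

Request:
send_rows(
  series="0.012 0.03 0.008 0.18; 0.024 0.06 0.016 0.36; 0.036 0.09 0.024 0.54; 0.048 0.12 0.032 0.72; 0.06 0.1485 0.041 0.9",
  grip=0.1,
)

```text
clock: 0.72
eef_pos: [0.4751, 0.0411, 0.1896]
tool_rot: [-0.231, 0.669, 0.231, 0.668]
ft_force: [-0.3, -0.7, 1.0]
opening: 0.038
```

Request:
send_rows(
  series="0 0 0 0.18; 0 0 0 0.36; 0 0 0 0.54; 0 0 0 0.72; 0 0 0 0.837",
)

```text
clock: 1.35
eef_pos: [0.4761, 0.0409, 0.19]
tool_rot: [0.06, 0.705, -0.06, 0.704]
ft_force: [0.2, -0.5, 0.4]
opening: 0.0385
```

Run:
```python
from h import *
s=get_state();M=R.from_quat(s['tool_rot']).as_matrix();print(s['clock'],s['eef_pos'],s['opening'],s['ft_force']);print(M.round(3))
a=-np.deg2rad(9.5);X=np.array([np.cos(a),np.sin(a),0]);red=np.array([.5306,.0319,0]);t=red-X*(.0225+.011+.022);t[2]=.14
print(M.T@(t-s['eef_pos']))
im=np.array(get_image('scene'));im2=np.array(get_image('side'))
cv2.imwrite('pics/a2.png',np.hstack([im[80:330,150:540],im2[100:350,150:540]])[:,:,::-1])
```

```text
1.35 [0.4761268  0.04094936 0.18996336] 0.03851459207268696 [ 0.15849819 -0.47270513  0.36451478]
[[-0.001  0.17   0.985]
 [-0.     0.985 -0.17 ]
 [-1.    -0.    -0.001]]
[ 4.99635523e-02  7.93123166e-05 -2.39123230e-04]
```

View pics/a2.png

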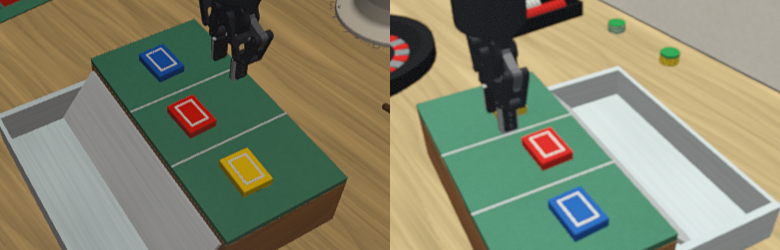

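The gripper stands behind red, square to the edge. Next I lower it.

Request:
send_rows(
  series="0.025 0 0; 0.045 0 0; 0.06 0 0; 0.068 0 0; 0.068 0 0",
)

```text
schema error: expected 4 numbers
```

Run:
```python
from h import *
s=get_state();print(s['clock'],s['eef_pos'],s['ft_force'])
im=np.array(get_image('scene'));im2=np.array(get_image('side'))
cv2.imwrite('pics/a3.png',np.hstack([cv2.resize(i,None,fx=3,fy=3,interpolation=2) for i in(im[120:250,280:410],im2[180:310,220:350])])[:,:,::-1])
```

```text
1.45 [0.47617013 0.04095027 0.19000176] [-0.59270589  0.88105781 -0.0686157 ]
```

View pics/a3.png

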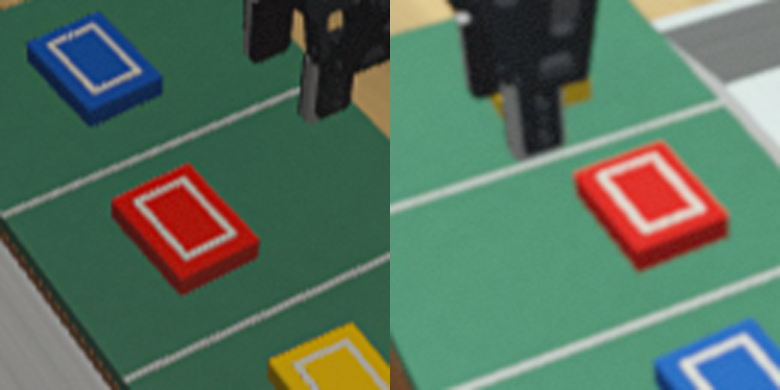

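The call was refused because the rows lacked the turn value, so the picture shows the gripper still high. I send it again.

Request:
send_rows(
  series="0.025 0 0 0; 0.045 0 0 0; 0.06 0 0 0; 0.068 0 0 0; 0.068 0 0 0",
)

```text
clock: 2.17
eef_pos: [0.4763, 0.0409, 0.122]
tool_rot: [0.058, 0.705, -0.059, 0.704]
ft_force: [0.7, 0.3, 0.2]
opening: 0.0384
```

Run:
```python
from h import *
s=get_state();print(s['clock'],s['eef_pos'],s['ft_force'])
im=np.array(get_image('scene'));im2=np.array(get_image('side'))
cv2.imwrite('pics/a4.png',np.hstack([cv2.resize(i,None,fx=3,fy=3,interpolation=2) for i in(im[120:250,280:410],im2[180:310,220:350])])[:,:,::-1])
```

```text
2.175 [0.47632453 0.04094303 0.12198184] [0.69697106 0.25095237 0.20492139]
```

View pics/a4.png

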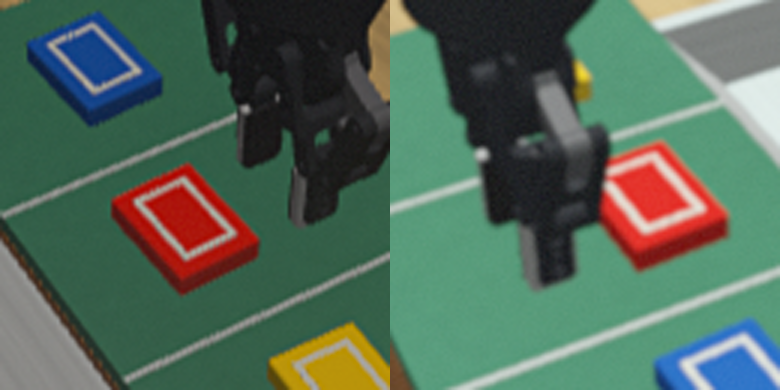

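Run:
```python
from h import *
for z in(.1,.105,.11,.115):
  print(z,ray('scene',(378.3,194),z)[0],ray('side',(220+540/3,180+290/3),z)[0])
c=camera_info('scene')
a=-np.deg2rad(9.5);X=np.array([np.cos(a),np.sin(a),0]);Y=np.array([-X[1],X[0],0])
for n in('scene','side'):
  c=camera_info(n);T=np.linalg.inv(c['extrinsics']);K=c['intrinsics']
  for z in(.1,.105,.11,.115):
    o=[]
    for fx,fy in((.011,.019),(.011,.034),(-.011,.034),(.011,-.034),(-.011,-.034)):
      p=np.array([.4763,.0409,z])+X*fx+Y*fy
      q=T[:3,:3]@p+T[:3,3];u=[K[0,2]-K[0,0]*q[0]/q[2],K[1,2]+K[1,1]*q[1]/q[2]]
      o+=[np.round((np.array(u)-({'scene':(280,120),'side':(220,180)}[n]))*3).tolist()]
    print(n,z,o)
```

```text
0.1 [0.4840906  0.06020118 0.1       ] [ 0.59375001 -0.07689797  0.1       ]
0.105 [0.4875276  0.06333545 0.105     ] [ 0.58980257 -0.08047464  0.105     ]
0.11 [0.49096461 0.06646972 0.11      ] [ 0.58585513 -0.0840513   0.11      ]
0.115 [0.49440161 0.06960399 0.115     ] [ 0.58190769 -0.08762797  0.115     ]
scene 0.1 [[282.0, 225.0], [300.0, 246.0], [338.0, 228.0], [222.0, 157.0], [260.0, 140.0]]
scene 0.105 [[283.0, 218.0], [300.0, 239.0], [339.0, 221.0], [222.0, 149.0], [260.0, 133.0]]
scene 0.11 [[283.0, 211.0], [301.0, 231.0], [340.0, 214.0], [223.0, 142.0], [261.0, 126.0]]
scene 0.115 [[284.0, 204.0], [302.0, 224.0], [341.0, 206.0], [223.0, 135.0], [261.0, 118.0]]
side 0.1 [[148.0, 220.0], [134.0, 200.0], [87.0, 216.0], [198.0, 295.0], [148.0, 313.0]]
side 0.105 [[147.0, 211.0], [133.0, 191.0], [86.0, 207.0], [197.0, 286.0], [147.0, 304.0]]
side 0.11 [[146.0, 202.0], [132.0, 182.0], [85.0, 198.0], [196.0, 277.0], [146.0, 295.0]]
side 0.115 [[145.0, 193.0], [131.0, 174.0], [84.0, 189.0], [196.0, 268.0], [145.0, 286.0]]
```

The projected finger corners put the tips near z = 0.111, so I lower 6 mm more and start pushing.

Request:
send_rows(
  series="0.003 0 0 0; 0.006 0 0 0; 0.006 0 0.008 0; 0.006 0 0.016 0; 0.006 0 0.022 0",
)

```text
clock: 2.9
eef_pos: [0.4956, 0.0369, 0.1177]
tool_rot: [0.058, 0.707, -0.059, 0.703]
ft_force: [-11.9, 2.1, 17.1]
opening: 0.0389
```

Request:
send_rows(
  series="0 0 0.006 0; 0 0 0.012 0; 0 0 0.018 0; 0 0 0.024 0; 0 0 0.03 0",
)

```text
clock: 3.52
eef_pos: [0.525, 0.0319, 0.1177]
tool_rot: [0.058, 0.707, -0.059, 0.703]
ft_force: [-10.7, 2.3, 15.0]
opening: 0.0384
```

Run:
```python
from h import *
s=get_state();print(s['clock'],s['eef_pos'],s['ft_force'])
im=np.array(get_image('scene'));im2=np.array(get_image('side'))
cv2.imwrite('pics/a5.png',np.hstack([cv2.resize(i,None,fx=3,fy=3,interpolation=2) for i in(im[120:250,280:410],im2[180:310,220:350])])[:,:,::-1])
```

```text
3.525 [0.52496954 0.03188452 0.11771659] [-10.72621364   2.31840884  15.02639034]
```

View pics/a5.png

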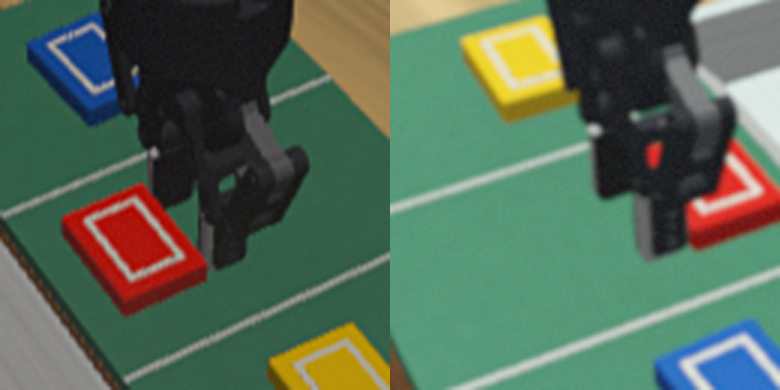

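The plaque moves squarely, but 15 N upward shows the tips rubbing on the shelf. I raise 5 mm and go on.

Request:
send_rows(
  series="-0.005 0 0 0; -0.005 0 0.006 0; -0.005 0 0.012 0; -0.005 0 0.018 0; -0.005 0 0.024 0",
)

```text
clock: 4.25
eef_pos: [0.5519, 0.0283, 0.121]
tool_rot: [0.059, 0.705, -0.059, 0.705]
ft_force: [-0.4, 0.4, -0.5]
opening: 0.0386
```

Run:
```python
from h import *
s=get_state();print(s['clock'],s['eef_pos'],s['ft_force'])
im=np.array(get_image('scene'));im2=np.array(get_image('side'))
cv2.imwrite('pics/a6.png',np.hstack([cv2.resize(i,None,fx=3,fy=3,interpolation=2) for i in(im[120:250,260:390],im2[180:310,250:380])])[:,:,::-1])
```

```text
4.25 [0.55193451 0.02833614 0.1209728 ] [-0.35109954  0.42038269 -0.46892813]
```

View pics/a6.png

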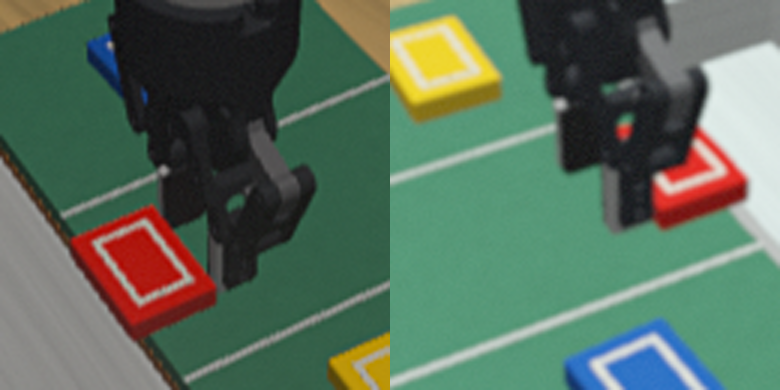

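The rubbing is gone and red's front now stands at the edge. I push 45 mm more.

Request:
send_rows(
  series="0 0 0.009 0; 0 0 0.018 0; 0 0 0.027 0; 0 0 0.036 0; 0 0 0.045 0",
)

```text
clock: 4.97
eef_pos: [0.5966, 0.0209, 0.1213]
tool_rot: [0.059, 0.705, -0.059, 0.705]
ft_force: [0.2, -0.2, -0.8]
opening: 0.0387
```

Run:
```python
from h import *
s=get_state();print(s['clock'],s['eef_pos'],s['ft_force'])
im=np.array(get_image('scene'));im2=np.array(get_image('side'))
cv2.imwrite('pics/a7.png',np.hstack([im[90:420,140:500],im2[150:480,170:550]])[:,:,::-1])
```

```text
4.975 [0.59655058 0.02090281 0.12126973] [ 0.15654192 -0.2479526  -0.80336614]
```

View pics/a7.png

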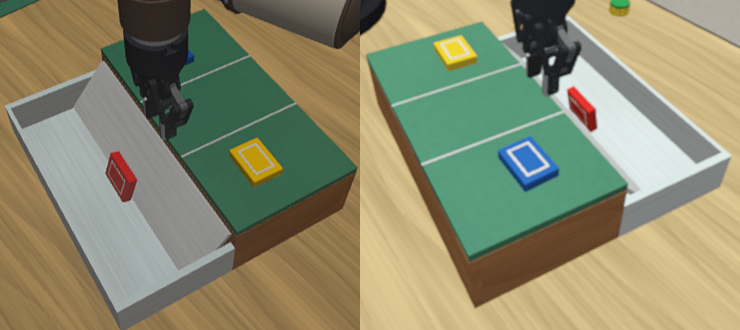

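Red is over the edge and in mid-fall at crop (121,177). I back off and up, then check where it rests.

Request:
send_rows(
  series="-0.02 0 0 0; -0.045 0 0 0; -0.08 0 -0.02 0; -0.12 0 -0.05 0; -0.15 0 -0.08 0",
)

```text
clock: 5.7
eef_pos: [0.5162, 0.0343, 0.273]
tool_rot: [0.059, 0.704, -0.059, 0.705]
ft_force: [0.3, -0.2, 0.2]
opening: 0.0386
```

Request:
send_rows(
  series="0 0 0 0; 0 0 0 0; 0 0 0 0; 0 0 0 0; 0 0 0 0",
)

```text
clock: 6.32
eef_pos: [0.517, 0.0341, 0.2705]
tool_rot: [0.059, 0.705, -0.059, 0.704]
ft_force: [-0.1, 0.1, 0.6]
opening: 0.0389
```

Run:
```python
from h import *
s=get_state();print(s['clock'],s['eef_pos'],s['ft_force'])
im=np.array(get_image('scene'));im2=np.array(get_image('side'))
cv2.imwrite('pics/a8.png',np.hstack([im[90:420,140:500],im2[150:480,170:550]])[:,:,::-1])
for n,i in(('scene',im),('side',im2)):
    old=masks(cv2.imread(f'pics/{n}1.png')[:,:,::-1].copy());new=masks(i)
    boxes={'scene':{'blue':(285,120,340,165),'yellow':(365,225,425,280)},'side':{'blue':(305,285,372,342),'yellow':(240,180,292,224)}}[n]
    for k,(a,b,c,d) in boxes.items():
        f=lambda m:[round(float(x.mean()),2) for x in np.nonzero(m[k][b:d,a:c])]+[int((m[k][b:d,a:c]>0).sum())]
        print(n,k,f(old),f(new))
```

```text
6.325 [0.51704567 0.03413932 0.27052392] [-0.05538132  0.08857577  0.55797566]
scene blue [23.3, 26.05, 765] [23.3, 26.09, 764]
scene yellow [24.95, 30.72, 998] [24.88, 30.69, 989]
side blue [29.72, 32.95, 1276] [29.8, 33.02, 1280]
side yellow [24.72, 25.36, 584] [24.76, 25.32, 587]
```

View pics/a8.png

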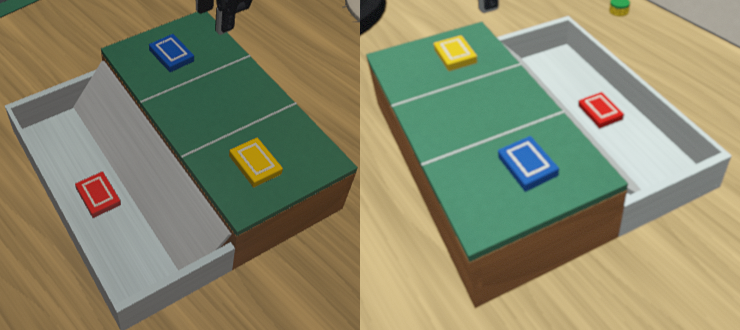

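Red lies flat in the tray at scene (238,284), and blue and yellow have not moved. I check its tray position and stillness, then hand in.

Run:
```python
from h import *
a=-np.deg2rad(9.5);X=np.array([np.cos(a),np.sin(a),0]);E=np.array([.5955,.022,0])
boxes={'scene':(200,240,280,330),'side':(370,220,460,300)}
for t in range(2):
  for n,(x0,y0,x1,y1) in boxes.items():
    m=masks(np.array(get_image(n)))['red'][y0:y1,x0:x1];p=cv2.findNonZero(m)[:,0]+[x0,y0]
    w=ray(n,p,.022)[:,:2];r=cv2.minAreaRect((w*1000).astype(np.float32))
    print(n,r,'stand x',(np.array([*r[0],0])/1000-E)@X)
print(hand_in())
```

```text
scene ((701.4243774414062, 7.896442413330078), (62.686256408691406, 43.85566711425781), 80.1009292602539) stand x 0.10679944673605218
side ((693.4291381835938, -2.7415771484375), (61.84587860107422, 45.08610153198242), 79.77490234375) stand x 0.10066963703499525
scene ((701.301513671875, 7.893760681152344), (62.60390090942383, 43.78486633300781), 80.27416229248047) stand x 0.10667871058268837
side ((693.4291381835938, -2.7415771484375), (61.84587860107422, 45.08610153198242), 79.77490234375) stand x 0.10066963703499525
the job is handed in; nothing more can be done
None
```

I pushed the red plaque along the shelf with the half-open fingertips. It went over the open edge, slid down the chute and now lies flat in the tray, about 104 mm beyond the edge. I then backed the gripper off, up and clear, and handed in at about 6.5 s.

- **Red plaque:** two successive looks gave the same position to within 0.2 mm. The two cameras disagree by about 6 mm along x and 11 mm along y; both still place it on the tray floor.
- **Blue and yellow plaques:** they shifted by less than 0.1 pixel from the start in both views.
- **What went wrong:** one move call was refused because its rows lacked the turn value, so I sent it again. The fingertips also pressed on the shelf with about 17 N for part of the push, below the 40 N limit. I raised them 5 mm and the force went to nearly zero.

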